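# Set up the optical bench from the storage rack

## Robot

A 6-joint arm with a two-finger parallel gripper is mounted at the origin on a cart in front of the work surface, level with it; the furniture and walls round the work are solid. World frame = base frame: x ahead of the robot, y to its left, z up, the work surface at z = 0. Lengths are in mm, angles in degrees, forces in N, time in s.
With the tool pointing down it reaches from about 250 to 800 mm from the base axis. Payload 3.9 kg.
Tool frame: the origin (TCP) lies at the very end of the fingers, on their centre line; the grasp point (between the pads) lies 19 mm behind it; z points along the fingers, y is the direction in which the jaws open and shut (so a half turn about z gives the same grasp; the last joint's range is limited). The gripper opens to 85 mm and grips with 20 to 120 N. Pads are 22 mm wide; open, the fingers measure 114 mm over their backs; the gripper's body (76 mm by 85 mm) begins 54 mm behind the grasp point. The pads swing forward as they close: fully open they stand 13 mm farther back than shut.
Start: joints at [-64.343, 14.897, -7.913, 67.191, 0, 90], TCP at [227.311, -473.228, 231.304] pointing down, gripper open.
Joint ranges: [-159.42, 159.42], [-47.68, 98.78], [-73.54, 78.23], [-108.79, 121.32], [-90, 84.71], [-180, 180]. Speed limits (degrees/s): [147.25, 147.25, 180, 180, 180, 180].

## Interface

Orientations are given as [roll, pitch, yaw] about the fixed x, y, z axes, in that order (R = Rz(yaw) Ry(pitch) Rx(roll)).
In Python, from bench import arm gives the robot as it stands.
- The arm moves only by the shell command python3 -m handwheel 'ROWS' [OPENING]. ROWS is a JSON object of lists of equal length, an entry for each row: "linear": the shift along the tool's x, y, z in cm, a list of three; "dr": the turn, a rotation vector about the tool's x, y, z in degrees, a list of three. A call has 1 to 12 rows; each row shifts and turns the commanded pose from where the row before left it, along the tool's axes as they then stand; what a row does not reach is not made up. A row lasts 1/8 s, in which the tool goes at most 62.5 mm and 10.7 degrees, less where a joint would pass 70% of its speed; a pose out of reach is approached as far as the arm can. A call with a gripper value outside its range is refused whole. OPENING is the closure in counts, from 0 (fully open) to 255 (shut), set as the call begins (- or left out, the last holds). The fingers move at their own pace and stop on an object; the grip force is fixed at half the most. Time passes only in rows, so rows that do not move let the fingers close. It gives the time, the measured TCP pose, the force and the opening at its end, in the units of the state.
- arm.read_state(): the state, without advancing time (a new reading comes with each control period).
- arm.snapshot(name): name is "scene" or "top" or "wrist"; returns the picture (400x640x3 uint8, red, green, blue); there is no depth.
- arm.get_calibration(name): a dict with "fx", "fy", "cx", "cy" (pixels), "R" (3x3) and "t" (3): a world point X has camera coordinates R X + t; the wrist camera has in their place "T_tool_cam" (4x4, takes a point from camera to tool coordinates, whose origin is the TCP and whose axes are the flange's). Camera axes: x right, y down, z forward; pixel columns grow to the right and rows downward; lengths in mm; the calibration is good to about 2 mm. A picture is of the moment at which its call begins: read the wrist's pose just before it. get_calibration takes no time and is no camera call.
- arm.job_done(): hands the job in, once; it reports no verdict.
The state is a dict: "time_s": time; "joint_positions": joint angles; "qd": joint speeds; "tau": joint torques, N m; "eef_pos": TCP position; "tcp_rot": TCP orientation; "contact_force": force on the tool from outside, world axes, zero at the start; "ft_torque": the same for the moment, N m; "opening": finger opening in mm.
Only numpy, scipy, OpenCV 4.12 (cv2) and the standard library are available. Lean on these libraries where they do the work, as an engineer would, in place of code of your own. Each camera call takes 0.05 s, during which the arm holds its last target. There are 200 camera calls.

## Task

Move the four optical elements from the storage rack to the optical bench, one on each pad, so that the row runs away from the lamp: the element that stands furthest left in the rack (as the robot sees it) goes on the pad next to the round lamp, the second from the left on the next pad, and so on, the rightmost furthest from the lamp. Stand each one upright on the middle of its pad, squarely across the bench as it stood in the rack, and never tip one over.

Things in the scene. Friction and masses are not known exactly. Their poses are not given: they have to be found in the camera images.
- lens_center (a point): Lens in a round black ring 54 mm across, on a round steel foot 46 mm across; loose, 150 g, 100 mm tall. Point: its centre, 50 mm above its underside; z up, x along its width, y through its thickness, along the row. The flat black grip tab, the top 30 mm, is 28 mm wide (x) and 12 mm thick (y), centred: grip it from above along y. Frame also 12 mm thick; foot 12 mm high. Half a turn about z makes no difference.
- screen_center (a point): White screen 62 mm wide in a black frame, on a nearly square foot 46 x 44 mm; loose, 150 g, 100 mm tall. Point: its centre, 50 mm above its underside; z up, x along its width, y through its thickness, along the row. The flat black grip tab, the top 30 mm, is 28 mm wide (x) and 12 mm thick (y), centred: grip it from above along y. Frame also 12 mm thick; foot 12 mm high. Half a turn about z makes no difference.
- slit_center (a point): Narrow metal plate 32 mm wide with a white slit line, on a six-sided foot 52 mm over corners; loose, 150 g, 100 mm tall. Point: its centre, 50 mm above its underside; z up, x along its width, y through its thickness, along the row. The flat black grip tab, the top 30 mm, is 28 mm wide (x) and 12 mm thick (y), centred: grip it from above along y. Frame also 12 mm thick; foot 12 mm high. Half a turn about z makes no difference.
- filter_center (a point): Low wide grey frame 68 mm wide with a glass plate, on an oblong foot 62 x 26 mm; loose, 150 g, 100 mm tall. Point: its centre, 50 mm above its underside; z up, x along its width, y through its thickness, along the row. The flat black grip tab, the top 30 mm, is 28 mm wide (x) and 12 mm thick (y), centred: grip it from above along y. Frame also 12 mm thick; foot 12 mm high. Half a turn about z makes no difference.
- bay_lens: Fixed white bay of the storage rack where the lens stands at the start: shallow tray 78 x 66 mm (x, y). Origin under its middle, 8 mm above the table; floor 3 mm and rim 8 mm above the origin. The four bays form a row, 70 mm apart along their y axis (pointing left seen from the robot, within 9 degrees); their order in the row changes.
- bay_screen: Fixed white bay of the storage rack where the screen stands at the start: shallow tray 78 x 66 mm (x, y). Origin under its middle, 8 mm above the table; floor 3 mm and rim 8 mm above the origin. The four bays form a row, 70 mm apart along their y axis (pointing left seen from the robot, within 9 degrees); their order in the row changes.
- bay_slit: Fixed white bay of the storage rack where the slit stands at the start: shallow tray 78 x 66 mm (x, y). Origin under its middle, 8 mm above the table; floor 3 mm and rim 8 mm above the origin. The four bays form a row, 70 mm apart along their y axis (pointing left seen from the robot, within 9 degrees); their order in the row changes.
- bay_filter: Fixed white bay of the storage rack where the filter stands at the start: shallow tray 78 x 66 mm (x, y). Origin under its middle, 8 mm above the table; floor 3 mm and rim 8 mm above the origin. The four bays form a row, 70 mm apart along their y axis (pointing left seen from the robot, within 9 degrees); their order in the row changes.
- bench: Fixed metal bench 66 x 410 mm (x, y), top 20 mm above the table. Origin at table height under its middle; y along it, pointing left seen from the robot (within 9 degrees). Four dark pads 60 x 52 mm with a white cross, flush with the top, at x = 0, y = +105, +35, -35, -105 mm in its frame. A standing element's centre is 70 mm above this origin. The bench is nearer than the rack or beyond it.
- lamp: Fixed round lamp, 48 mm across, 62 mm high, black with a white band, on one end of the bench (y = +177 or -177 mm in the bench's frame; a square stop 44 mm high is on the other end). Origin under its middle.

How it is judged (in metres and radians):
At the end, for the whole second after the job is handed in: Counted from the lamp, the elements stand on the pads in the order they had in the rack from left to right: centres within 12 mm of the pad centres along and across the bench, height within 5 mm, upright within 5 degrees, square within 12 degrees, at rest (x of lens_center in the frame of bench between -0.012 and 0.012 m and z of lens_center in the frame of bench between 0.065 and 0.075 m and angle between each of lens_center, screen_center, slit_center, filter_center's own z axis and vertical below 0.09 rad and angle between the y axis of each of lens_center, screen_center, slit_center, filter_center and the y axis of bench, either way round below 0.22 rad and linear speed of each of lens, screen, slit, filter below 0.02 m/s and angular speed of each of lens, screen, slit, filter below 0.2 rad/s and ((y of each of bay_screen, bay_slit, bay_filter in the frame of bay_lens below 0 m and y of lamp in the frame of bench above 0 m and y of lens_center in the frame of bench between 0.093 and 0.117 m) or (y of each of bay_screen, bay_slit, bay_filter in the frame of bay_lens below 0 m and y of lamp in the frame of bench below 0 m and y of lens_center in the frame of bench between -0.117 and -0.093 m) or (y of each of bay_screen, bay_slit in the frame of bay_lens below 0 m and y of bay_filter in the frame of bay_lens above 0 m and y of lamp in the frame of bench above 0 m and y of lens_center in the frame of bench between 0.023 and 0.047 m) or (y of each of bay_screen, bay_slit in the frame of bay_lens below 0 m and y of bay_filter in the frame of bay_lens above 0 m and y of lamp in the frame of bench below 0 m and y of lens_center in the frame of bench between -0.047 and -0.023 m) or (y of each of bay_screen, bay_filter in the frame of bay_lens below 0 m and y of bay_slit in the frame of bay_lens above 0 m and y of lamp in the frame of bench above 0 m and y of lens_center in the frame of bench between 0.023 and 0.047 m) or (y of each of bay_screen, bay_filter in the frame of bay_lens below 0 m and y of bay_slit in the frame of bay_lens above 0 m and y of lamp in the frame of bench below 0 m and y of lens_center in the frame of bench between -0.047 and -0.023 m) or (y of bay_screen in the frame of bay_lens below 0 m and y of each of bay_slit, bay_filter in the frame of bay_lens above 0 m and y of lamp in the frame of bench above 0 m and y of lens_center in the frame of bench between -0.047 and -0.023 m) or (y of bay_screen in the frame of bay_lens below 0 m and y of each of bay_slit, bay_filter in the frame of bay_lens above 0 m and y of lamp in the frame of bench below 0 m and y of lens_center in the frame of bench between 0.023 and 0.047 m) or (y of bay_screen in the frame of bay_lens above 0 m and y of each of bay_slit, bay_filter in the frame of bay_lens below 0 m and y of lamp in the frame of bench above 0 m and y of lens_center in the frame of bench between 0.023 and 0.047 m) or (y of bay_screen in the frame of bay_lens above 0 m and y of each of bay_slit, bay_filter in the frame of bay_lens below 0 m and y of lamp in the frame of bench below 0 m and y of lens_center in the frame of bench between -0.047 and -0.023 m) or (y of each of bay_screen, bay_filter in the frame of bay_lens above 0 m and y of bay_slit in the frame of bay_lens below 0 m and y of lamp in the frame of bench above 0 m and y of lens_center in the frame of bench between -0.047 and -0.023 m) or (y of each of bay_screen, bay_filter in the frame of bay_lens above 0 m and y of bay_slit in the frame of bay_lens below 0 m and y of lamp in the frame of bench below 0 m and y of lens_center in the frame of bench between 0.023 and 0.047 m) or (y of each of bay_screen, bay_slit in the frame of bay_lens above 0 m and y of bay_filter in the frame of bay_lens below 0 m and y of lamp in the frame of bench above 0 m and y of lens_center in the frame of bench between -0.047 and -0.023 m) or (y of each of bay_screen, bay_slit in the frame of bay_lens above 0 m and y of bay_filter in the frame of bay_lens below 0 m and y of lamp in the frame of bench below 0 m and y of lens_center in the frame of bench between 0.023 and 0.047 m) or (y of each of bay_screen, bay_slit, bay_filter in the frame of bay_lens above 0 m and y of lamp in the frame of bench above 0 m and y of lens_center in the frame of bench between -0.117 and -0.093 m) or (y of each of bay_screen, bay_slit, bay_filter in the frame of bay_lens above 0 m and y of lamp in the frame of bench below 0 m and y of lens_center in the frame of bench between 0.093 and 0.117 m)) and x of screen_center in the frame of bench between -0.012 and 0.012 m and z of screen_center in the frame of bench between 0.065 and 0.075 m and ((y of each of bay_lens, bay_slit, bay_filter in the frame of bay_screen below 0 m and y of lamp in the frame of bench above 0 m and y of screen_center in the frame of bench between 0.093 and 0.117 m) or (y of each of bay_lens, bay_slit, bay_filter in the frame of bay_screen below 0 m and y of lamp in the frame of bench below 0 m and y of screen_center in the frame of bench between -0.117 and -0.093 m) or (y of each of bay_lens, bay_slit in the frame of bay_screen below 0 m and y of bay_filter in the frame of bay_screen above 0 m and y of lamp in the frame of bench above 0 m and y of screen_center in the frame of bench between 0.023 and 0.047 m) or (y of each of bay_lens, bay_slit in the frame of bay_screen below 0 m and y of bay_filter in the frame of bay_screen above 0 m and y of lamp in the frame of bench below 0 m and y of screen_center in the frame of bench between -0.047 and -0.023 m) or (y of each of bay_lens, bay_filter in the frame of bay_screen below 0 m and y of bay_slit in the frame of bay_screen above 0 m and y of lamp in the frame of bench above 0 m and y of screen_center in the frame of bench between 0.023 and 0.047 m) or (y of each of bay_lens, bay_filter in the frame of bay_screen below 0 m and y of bay_slit in the frame of bay_screen above 0 m and y of lamp in the frame of bench below 0 m and y of screen_center in the frame of bench between -0.047 and -0.023 m) or (y of bay_lens in the frame of bay_screen below 0 m and y of each of bay_slit, bay_filter in the frame of bay_screen above 0 m and y of lamp in the frame of bench above 0 m and y of screen_center in the frame of bench between -0.047 and -0.023 m) or (y of bay_lens in the frame of bay_screen below 0 m and y of each of bay_slit, bay_filter in the frame of bay_screen above 0 m and y of lamp in the frame of bench below 0 m and y of screen_center in the frame of bench between 0.023 and 0.047 m) or (y of bay_lens in the frame of bay_screen above 0 m and y of each of bay_slit, bay_filter in the frame of bay_screen below 0 m and y of lamp in the frame of bench above 0 m and y of screen_center in the frame of bench between 0.023 and 0.047 m) or (y of bay_lens in the frame of bay_screen above 0 m and y of each of bay_slit, bay_filter in the frame of bay_screen below 0 m and y of lamp in the frame of bench below 0 m and y of screen_center in the frame of bench between -0.047 and -0.023 m) or (y of each of bay_lens, bay_filter in the frame of bay_screen above 0 m and y of bay_slit in the frame of bay_screen below 0 m and y of lamp in the frame of bench above 0 m and y of screen_center in the frame of bench between -0.047 and -0.023 m) or (y of each of bay_lens, bay_filter in the frame of bay_screen above 0 m and y of bay_slit in the frame of bay_screen below 0 m and y of lamp in the frame of bench below 0 m and y of screen_center in the frame of bench between 0.023 and 0.047 m) or (y of each of bay_lens, bay_slit in the frame of bay_screen above 0 m and y of bay_filter in the frame of bay_screen below 0 m and y of lamp in the frame of bench above 0 m and y of screen_center in the frame of bench between -0.047 and -0.023 m) or (y of each of bay_lens, bay_slit in the frame of bay_screen above 0 m and y of bay_filter in the frame of bay_screen below 0 m and y of lamp in the frame of bench below 0 m and y of screen_center in the frame of bench between 0.023 and 0.047 m) or (y of each of bay_lens, bay_slit, bay_filter in the frame of bay_screen above 0 m and y of lamp in the frame of bench above 0 m and y of screen_center in the frame of bench between -0.117 and -0.093 m) or (y of each of bay_lens, bay_slit, bay_filter in the frame of bay_screen above 0 m and y of lamp in the frame of bench below 0 m and y of screen_center in the frame of bench between 0.093 and 0.117 m)) and x of slit_center in the frame of bench between -0.012 and 0.012 m and z of slit_center in the frame of bench between 0.065 and 0.075 m and ((y of each of bay_lens, bay_screen, bay_filter in the frame of bay_slit below 0 m and y of lamp in the frame of bench above 0 m and y of slit_center in the frame of bench between 0.093 and 0.117 m) or (y of each of bay_lens, bay_screen, bay_filter in the frame of bay_slit below 0 m and y of lamp in the frame of bench below 0 m and y of slit_center in the frame of bench between -0.117 and -0.093 m) or (y of each of bay_lens, bay_screen in the frame of bay_slit below 0 m and y of bay_filter in the frame of bay_slit above 0 m and y of lamp in the frame of bench above 0 m and y of slit_center in the frame of bench between 0.023 and 0.047 m) or (y of each of bay_lens, bay_screen in the frame of bay_slit below 0 m and y of bay_filter in the frame of bay_slit above 0 m and y of lamp in the frame of bench below 0 m and y of slit_center in the frame of bench between -0.047 and -0.023 m) or (y of each of bay_lens, bay_filter in the frame of bay_slit below 0 m and y of bay_screen in the frame of bay_slit above 0 m and y of lamp in the frame of bench above 0 m and y of slit_center in the frame of bench between 0.023 and 0.047 m) or (y of each of bay_lens, bay_filter in the frame of bay_slit below 0 m and y of bay_screen in the frame of bay_slit above 0 m and y of lamp in the frame of bench below 0 m and y of slit_center in the frame of bench between -0.047 and -0.023 m) or (y of bay_lens in the frame of bay_slit below 0 m and y of each of bay_screen, bay_filter in the frame of bay_slit above 0 m and y of lamp in the frame of bench above 0 m and y of slit_center in the frame of bench between -0.047 and -0.023 m) or (y of bay_lens in the frame of bay_slit below 0 m and y of each of bay_screen, bay_filter in the frame of bay_slit above 0 m and y of lamp in the frame of bench below 0 m and y of slit_center in the frame of bench between 0.023 and 0.047 m) or (y of bay_lens in the frame of bay_slit above 0 m and y of each of bay_screen, bay_filter in the frame of bay_slit below 0 m and y of lamp in the frame of bench above 0 m and y of slit_center in the frame of bench between 0.023 and 0.047 m) or (y of bay_lens in the frame of bay_slit above 0 m and y of each of bay_screen, bay_filter in the frame of bay_slit below 0 m and y of lamp in the frame of bench below 0 m and y of slit_center in the frame of bench between -0.047 and -0.023 m) or (y of each of bay_lens, bay_filter in the frame of bay_slit above 0 m and y of bay_screen in the frame of bay_slit below 0 m and y of lamp in the frame of bench above 0 m and y of slit_center in the frame of bench between -0.047 and -0.023 m) or (y of each of bay_lens, bay_filter in the frame of bay_slit above 0 m and y of bay_screen in the frame of bay_slit below 0 m and y of lamp in the frame of bench below 0 m and y of slit_center in the frame of bench between 0.023 and 0.047 m) or (y of each of bay_lens, bay_screen in the frame of bay_slit above 0 m and y of bay_filter in the frame of bay_slit below 0 m and y of lamp in the frame of bench above 0 m and y of slit_center in the frame of bench between -0.047 and -0.023 m) or (y of each of bay_lens, bay_screen in the frame of bay_slit above 0 m and y of bay_filter in the frame of bay_slit below 0 m and y of lamp in the frame of bench below 0 m and y of slit_center in the frame of bench between 0.023 and 0.047 m) or (y of each of bay_lens, bay_screen, bay_filter in the frame of bay_slit above 0 m and y of lamp in the frame of bench above 0 m and y of slit_center in the frame of bench between -0.117 and -0.093 m) or (y of each of bay_lens, bay_screen, bay_filter in the frame of bay_slit above 0 m and y of lamp in the frame of bench below 0 m and y of slit_center in the frame of bench between 0.093 and 0.117 m)) and x of filter_center in the frame of bench between -0.012 and 0.012 m and z of filter_center in the frame of bench between 0.065 and 0.075 m and ((y of each of bay_lens, bay_screen, bay_slit in the frame of bay_filter below 0 m and y of lamp in the frame of bench above 0 m and y of filter_center in the frame of bench between 0.093 and 0.117 m) or (y of each of bay_lens, bay_screen, bay_slit in the frame of bay_filter below 0 m and y of lamp in the frame of bench below 0 m and y of filter_center in the frame of bench between -0.117 and -0.093 m) or (y of each of bay_lens, bay_screen in the frame of bay_filter below 0 m and y of bay_slit in the frame of bay_filter above 0 m and y of lamp in the frame of bench above 0 m and y of filter_center in the frame of bench between 0.023 and 0.047 m) or (y of each of bay_lens, bay_screen in the frame of bay_filter below 0 m and y of bay_slit in the frame of bay_filter above 0 m and y of lamp in the frame of bench below 0 m and y of filter_center in the frame of bench between -0.047 and -0.023 m) or (y of each of bay_lens, bay_slit in the frame of bay_filter below 0 m and y of bay_screen in the frame of bay_filter above 0 m and y of lamp in the frame of bench above 0 m and y of filter_center in the frame of bench between 0.023 and 0.047 m) or (y of each of bay_lens, bay_slit in the frame of bay_filter below 0 m and y of bay_screen in the frame of bay_filter above 0 m and y of lamp in the frame of bench below 0 m and y of filter_center in the frame of bench between -0.047 and -0.023 m) or (y of bay_lens in the frame of bay_filter below 0 m and y of each of bay_screen, bay_slit in the frame of bay_filter above 0 m and y of lamp in the frame of bench above 0 m and y of filter_center in the frame of bench between -0.047 and -0.023 m) or (y of bay_lens in the frame of bay_filter below 0 m and y of each of bay_screen, bay_slit in the frame of bay_filter above 0 m and y of lamp in the frame of bench below 0 m and y of filter_center in the frame of bench between 0.023 and 0.047 m) or (y of bay_lens in the frame of bay_filter above 0 m and y of each of bay_screen, bay_slit in the frame of bay_filter below 0 m and y of lamp in the frame of bench above 0 m and y of filter_center in the frame of bench between 0.023 and 0.047 m) or (y of bay_lens in the frame of bay_filter above 0 m and y of each of bay_screen, bay_slit in the frame of bay_filter below 0 m and y of lamp in the frame of bench below 0 m and y of filter_center in the frame of bench between -0.047 and -0.023 m) or (y of each of bay_lens, bay_slit in the frame of bay_filter above 0 m and y of bay_screen in the frame of bay_filter below 0 m and y of lamp in the frame of bench above 0 m and y of filter_center in the frame of bench between -0.047 and -0.023 m) or (y of each of bay_lens, bay_slit in the frame of bay_filter above 0 m and y of bay_screen in the frame of bay_filter below 0 m and y of lamp in the frame of bench below 0 m and y of filter_center in the frame of bench between 0.023 and 0.047 m) or (y of each of bay_lens, bay_screen in the frame of bay_filter above 0 m and y of bay_slit in the frame of bay_filter below 0 m and y of lamp in the frame of bench above 0 m and y of filter_center in the frame of bench between -0.047 and -0.023 m) or (y of each of bay_lens, bay_screen in the frame of bay_filter above 0 m and y of bay_slit in the frame of bay_filter below 0 m and y of lamp in the frame of bench below 0 m and y of filter_center in the frame of bench between 0.023 and 0.047 m) or (y of each of bay_lens, bay_screen, bay_slit in the frame of bay_filter above 0 m and y of lamp in the frame of bench above 0 m and y of filter_center in the frame of bench between -0.117 and -0.093 m) or (y of each of bay_lens, bay_screen, bay_slit in the frame of bay_filter above 0 m and y of lamp in the frame of bench below 0 m and y of filter_center in the frame of bench between 0.093 and 0.117 m))); the robot touches nothing.
It fails at once if the lens element is tipped over (more than 35 degrees) (angle between lens_center's own z axis and vertical above 0.61 rad).
It fails at once if the screen element is tipped over (more than 35 degrees) (angle between screen_center's own z axis and vertical above 0.61 rad).
It fails at once if the slit element is tipped over (more than 35 degrees) (angle between slit_center's own z axis and vertical above 0.61 rad).
It fails at once if the filter element is tipped over (more than 35 degrees) (angle between filter_center's own z axis and vertical above 0.61 rad).
It also fails if it takes over 96 s, if anything falls off the work surface, if the arm or the gripper's body presses on something with over 40 N, if the wrist force passes 120 N, or if a joint passes its speed limit or range.

## Working session

There is one attempt and no reset: what is moved stays moved. The work goes in short steps, Python scripts to look and compute and a shell command to move; the robot and the scene stay as the last step left them, time stands still between calls to the robot, and variables do not carry over. Pictures are saved under pics/ and viewed, about 12 in all and at most 16, crops included, and the job is handed in when it is done.

```bash
mkdir -p pics; ls; python3 - <<'E'
from bench import arm
import cv2
for n in("scene","top"):
    im=arm.snapshot(n); cv2.imwrite(f"pics/{n}0.png",im[:,:,::-1])
    c=arm.get_calibration(n); print(n,c)
s=arm.read_state(); print(s)
print(arm.get_calibration("wrist"))
E
```

```text
pics
scene {'fx': 401.5281033409467, 'fy': 401.5281033409467, 'cx': 320.38574342929184, 'cy': 196.435826894152, 'R': array([[-0.81587264, -0.57799023, -0.01670696],
       [-0.44911503,  0.6516261 , -0.61129299],
       [ 0.36420807, -0.49123388, -0.79122801]]), 't': array([436.44860279, 298.98011175, 693.59486543])}
top {'fx': 484.2969437521355, 'fy': 484.2969437521355, 'cx': 321.42005327889467, 'cy': 197.15086316383437, 'R': array([[-0.01000688, -0.99994517, -0.00308554],
       [-0.99224885,  0.01031198, -0.12383811],
       [ 0.12386314,  0.00182239, -0.99229764]]), 't': array([-20.48964411, 536.21417942, 906.42919336])}
{'time_s': 0.1, 'joint_positions': array([-6.43415945e+01,  1.49316198e+01, -7.97735190e+00,  6.71930361e+01,
        6.75281400e-04,  9.00009671e+01]), 'qd': array([ 0.03170869, -0.0458348 ,  0.09867861,  0.01589814,  0.01258986,
       -0.03515569]), 'tau': array([-7.79648781e-04, -4.06509733e+01,  2.54527152e+01,  1.01023901e-02,
       -1.32394998e-04,  1.86885012e-05]), 'eef_pos': array([ 227.060383  , -472.66574164,  230.5580755 ]), 'tcp_rot': array([-1.79897992e+02, -6.73558524e-04,  2.56574372e+01]), 'contact_force': array([-1.21038105, -0.09807037,  0.85601734]), 'ft_torque': array([-0.00310676,  0.07870474, -0.04245669]), 'opening': 85.53655875037754}
{'fx': 289.65930612512267, 'fy': 289.65930612512267, 'cx': 316.9493705526462, 'cy': 199.44247616338842, 'T_tool_cam': array([[ 3.18325211e-04, -9.57309972e-01, -2.89063170e-01,
         7.41847571e+01],
       [ 9.99999880e-01,  1.97461388e-04,  4.47284298e-04,
         1.58734773e+00],
       [-3.71110903e-04, -2.89063278e-01,  9.57309920e-01,
        -1.42905657e+02],
       [ 0.00000000e+00,  0.00000000e+00,  0.00000000e+00,
         1.00000000e+00]])}
```

View pics/top0.png

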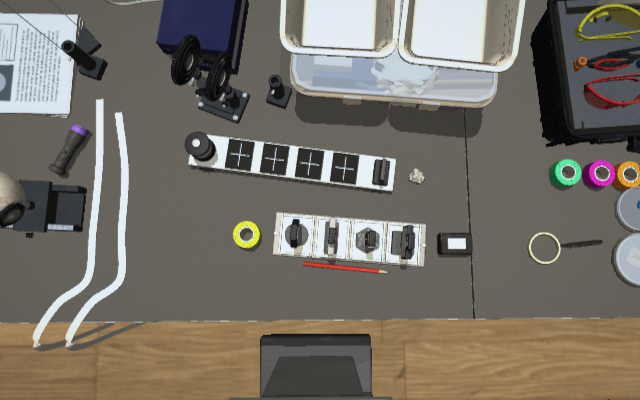

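View pics/scene0.png

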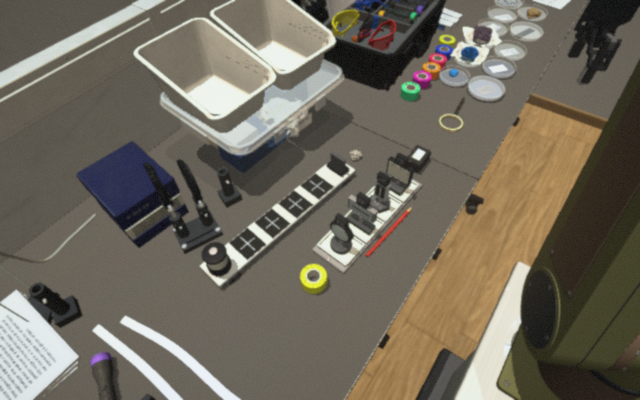

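The top view shows the bench beyond the rack, with the lamp at its left (+y) end at about (200,147). The rack elements' tab tops are near (295,232), (331,235), (367,238) and (405,240). In the scene view I see the same layout.

```bash
cat > h.py <<'E'
import numpy as np, cv2
from bench import arm
from scipy.spatial.transform import Rotation as Ro
def cam(name,s=None):
    c=arm.get_calibration(name); K=np.array([[c['fx'],0,c['cx']],[0,c['fy'],c['cy']],[0,0,1]])
    if name!='wrist': return K,np.array(c['R']),np.array(c['t'])
    R=Ro.from_euler('xyz',s['tcp_rot'],degrees=True).as_matrix(); T=np.array(c['T_tool_cam'])
    Rwc=R@T[:3,:3]; o=s['eef_pos']+R@T[:3,3]
    return K,Rwc.T,-Rwc.T@o
def ray(c,px,z):
    K,R,t=c; d=R.T@np.linalg.solve(K,[px[0],px[1],1.]); o=-R.T@t
    return o+d*(z-o[2])/d[2]
def proj(c,X):
    K,R,t=c; p=K@(R@np.asarray(X,float)+t); return p[:2]/p[2]
E
python3 - <<'E'
from h import *
im=cv2.imread('pics/top0.png'); g=im.max(2); c=cam('top')
roi=np.zeros_like(g); roi[130:195,180:405]=1
m=((g<75)&(roi>0)).astype('uint8')
# close the white crosses
m=cv2.morphologyEx(m,cv2.MORPH_CLOSE,np.ones((3,3)))
n,l,st,ce=cv2.connectedComponentsWithStats(m)
for i in range(1,n):
    if st[i,4]>150: print('bench',st[i],ce[i].round(1),ray(c,ce[i],20).round(1))
w=cv2.inRange(im,(150,150,150),(255,255,255)); w[:205]=0;w[270:]=0;w[:,:265]=0;w[:,430:]=0
w=cv2.morphologyEx(w,cv2.MORPH_CLOSE,np.ones((9,9)))
r=cv2.minAreaRect(cv2.findNonZero(w)); print('rack',r,[ray(c,p,12).round(1) for p in cv2.boxPoints(r)])
cv2.imwrite('pics/crop.png',cv2.resize(im[125:275,180:435],None,fx=3,fy=3,interpolation=cv2.INTER_CUBIC))
E
```

```text
bench [185 132  31  29 556] [199.6 146.7] [641.7 216.1  20. ]
bench [ 190  139  202   55 3406] [290.7 164.5] [603.7  34.4  20. ]
bench [372 160  17  26 269] [380.2 172.7] [ 585.2 -142.7   20. ]
rack ((349.5098876953125, 238.87872314453125), (151.63803100585938, 42.16288375854492), 4.653351306915283) [array([428. ,  71.4,  12. ]), array([510.5,  64.9,  12. ]), array([ 483.2, -232.9,   12. ]), array([ 401.3, -223.2,   12. ])]
```

View pics/crop.png

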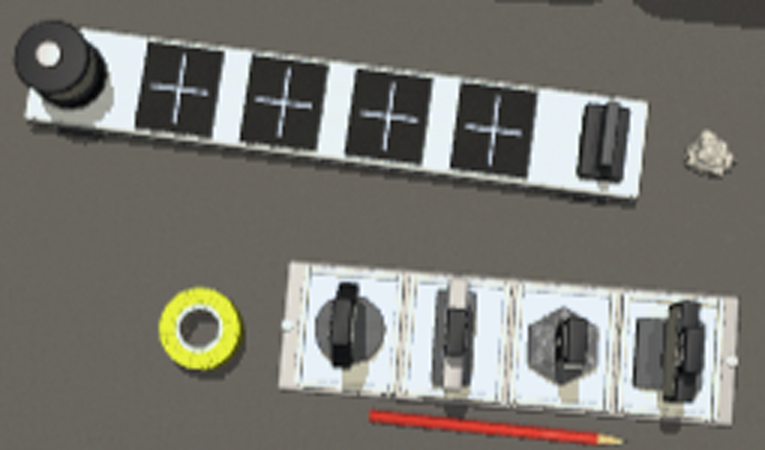

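The crop shows crosses at (181,89), (285,103), (389,117) and (493,131). The feet are near (350,329), (455,335), (563,345) and (668,356), and the rack order is lens, filter, slit, screen.

```bash
python3 - <<'E'
from h import *
c=cam('top'); f=lambda p:(p[0]/3+180-.33,p[1]/3+125-.33)
P=np.array([ray(c,f(p),20) for p in [(181,89),(285,103),(389,117),(493,131)]]);print(P.round(1),np.diff(P,axis=0).round(1))
d=P[0]-P[3];print('bench ang',np.degrees(np.arctan2(-d[0],d[1])), P.mean(0))
for p in [(350,329),(455,335),(563,345),(668,356)]: print('foot',ray(c,f(p),23).round(1))
for p in [(343,322),(457,330),(573,338),(688,340)]: print('tab',ray(c,f(p),111).round(1))
for p in [(303,267),(303,385),(717,293),(714,417)]: print('bay corner',ray(c,f(p),16).round(1))
E
```

```text
[[625.2 135.3  20. ]
 [615.   66.2  20. ]
 [604.9  -2.6  20. ]
 [594.7 -71.3  20. ]] [[-10.2 -69.1   0. ]
 [-10.2 -68.9   0. ]
 [-10.1 -68.7   0. ]]
bench ang -8.395392846823416 [609.96623346  31.91508945  20.        ]
foot [464.9  23.5  23. ]
foot [460.4 -44.4  23. ]
foot [ 453.2 -114.2   23. ]
foot [ 445.4 -181.8   23. ]
tab [464.9  22.9 111. ]
tab [459.5 -44.1 111. ]
tab [ 454.1 -112.1  111. ]
tab [ 452.3 -179.4  111. ]
bay corner [506.2  54.6  16. ]
bay corner [429.3  54.6  16. ]
bay corner [ 486.3 -216.3   16. ]
bay corner [ 406.  -211.5   16. ]
```

```bash
python3 -m handwheel '{"linear":[[4.7,-3.2,0],[4.7,-3.2,0],[4.7,-3.2,0],[4.7,-3.2,0],[4.7,-3.2,0],[4.7,-3.2,0],[4.7,-3.2,0],[4.7,-3.2,0],[0,0,0],[0,0,0],[0,0,0],[0,0,0]],"dr":[[0,0,0],[0,0,0],[0,0,0],[0,0,0],[0,0,0],[0,0,0],[0,0,0],[0,0,0],[0,0,-10.6],[0,0,-10.6],[0,0,-10.6],[0,0,-10.6]]}' 0
python3 -m handwheel '{"linear":[[0,0,0],[0,0,0],[0,0,0],[0,0,0],[0,0,0],[0,0,0],[0,0,0],[0,0,0],[0,0,0],[0,0,0],[0,0,0],[0,0,0]],"dr":[[0,0,-10.6],[0,0,-10.6],[0,0,-10.6],[0,0,-10.6],[0,0,-10.6],[0,0,-10.6],[0,0,-10.6],[0,0,-10.6],[0,0,-10.6],[0,0,-10.6],[0,0,0],[0,0,0]]}' 0
python3 - <<'E'
from h import *
s=arm.read_state(); print(s['eef_pos'],s['tcp_rot'],s['joint_positions'],s['time_s'])
im=arm.snapshot('wrist')[:,:,::-1]; cv2.imwrite('pics/w1.png',im)
import pickle; pickle.dump(s,open('w1.pkl','wb'))
E
```

```text
time_s: 1.6
eef_pos: [455.0, -79.4, 230.9]
tcp_rot: [-179.9, 0.0, 68.4]
contact_force: [-0.3, -0.0, -0.6]
opening: 85.5
time_s: 3.1
eef_pos: [455.2, -79.6, 231.1]
tcp_rot: [180.0, -0.0, 173.9]
contact_force: [0.8, -0.0, 0.6]
opening: 85.2
[455.19534659 -79.64368722 231.09980373] [ 1.79997820e+02 -2.94832936e-02  1.73906445e+02] [-9.92449493e+00  8.77335003e+00 -1.59531041e+01  6.53031089e+01
  2.05183850e-04 -3.83093992e+00] 3.1
```

View pics/w1.png

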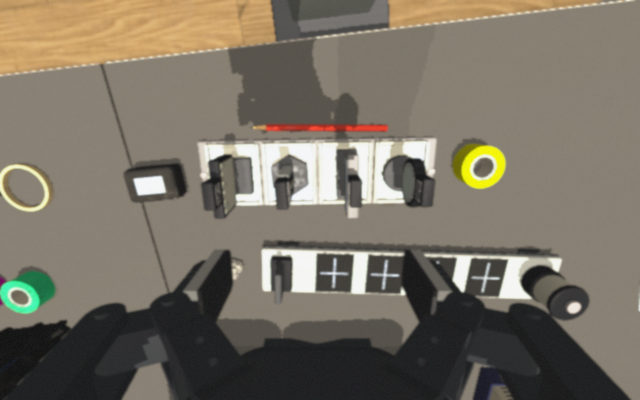

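The rack sits at (200–437, 137–207) in the wrist view. From left to right in the image the elements are screen, slit, filter, lens, as seen from the opposite side. I'll enlarge that part.

```bash
python3 - <<'E'
from h import *
im=cv2.imread('pics/w1.png')
cv2.imwrite('pics/w1c.png',cv2.resize(im[130:225,195:445],None,fx=3.2,fy=3.2,interpolation=cv2.INTER_CUBIC))
E
```

```text
(no output)
```

View pics/w1c.png

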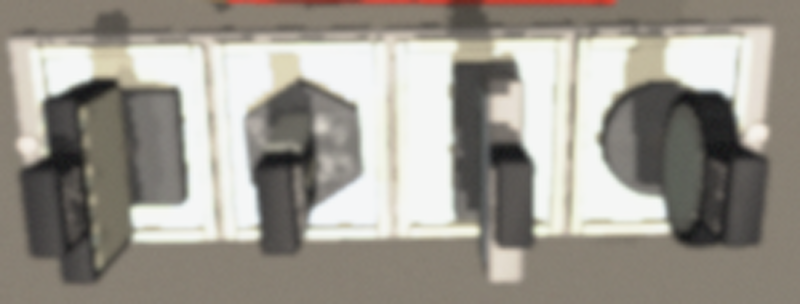

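```bash
python3 - <<'E'
from h import *
import pickle; s=pickle.load(open('w1.pkl','rb')); c=cam('wrist',s); f=lambda p:((p[0]+.5)/3.2+195-.5,(p[1]+.5)/3.2+130-.5)
print('tabs');[print(ray(c,f(p),111).round(1)) for p in [(748,200),(515,203),(280,210),(41,212)]]
print('tab ends lens',ray(c,f((748,155)),111).round(1),ray(c,f((748,242)),111).round(1))
ft=[(648,138),(474,145),(303,143),(152,148)]
print('feet');[print(ray(c,f(p),23).round(1)) for p in ft]
print('pads');[print(ray(c,p,20).round(1)) for p in [(487,277),(385,274),(334,272.5)]]
for X in [(464.9,23.5),(460,-44.3),(453.5,-113),(447,-181)]: print(np.round((proj(c,(*X,111))-[195,130])*3.2))
E
```

```text
tabs
[466.1  23.6 111. ]
[459.7 -44.6 111. ]
[ 454.5 -113.8  111. ]
[ 447.7 -184.   111. ]
tab ends lens [452.5  23.5 111. ] [479.2  23.7 111. ]
feet
[464.9  17.6  23. ]
[460.6 -49.3  23. ]
[ 452.8 -114.8   23. ]
[ 448.6 -173.    23. ]
pads
[626.5 138.6  20. ]
[606.7  -2.1  20. ]
[596.9 -72.2  20. ]
[747. 195.]
[515. 203.]
[281. 205.]
[ 50. 208.]
```

Both views agree to within about 3 mm, and the element spacing is about 70 mm. I'll pick the lens first. The orientation stays fixed at yaw 173.9, between the rack's 175 and the bench's 171.7.

```bash
python3 -m handwheel '{"linear":[[0,5.2,0],[0,5.2,0],[0,0,0],[0,0,3],[0,0,3],[0,0,3],[0,0,2],[0,0,0]],"dr":[[0,0,0],[0,0,0],[0,0,0],[0,0,0],[0,0,0],[0,0,0],[0,0,0],[0,0,0]]}' 75
python3 - <<'E'
from h import *
s=arm.read_state(); print(s['eef_pos'],s['tcp_rot'],s['opening'],s['time_s'])
cv2.imwrite('pics/w2.png',arm.snapshot('wrist')[:,:,::-1]); c=cam('wrist',s)
print(proj(c,(466,23.5,111)),proj(c,(s['eef_pos'][0],s['eef_pos'][1],111)))
E
```

```text
time_s: 4.15
eef_pos: [464.5, 22.9, 119.9]
tcp_rot: [-179.9, -0.2, 174.0]
contact_force: [-0.3, 0.1, -0.0]
opening: 60.2
[464.47952199  22.92111916 119.94384739] [-179.94388985   -0.22042815  173.9585375 ] 60.216522740347074 4.15
[320.19232558 246.06013716] [318.9204989  243.75534491]
```

View pics/w2.png

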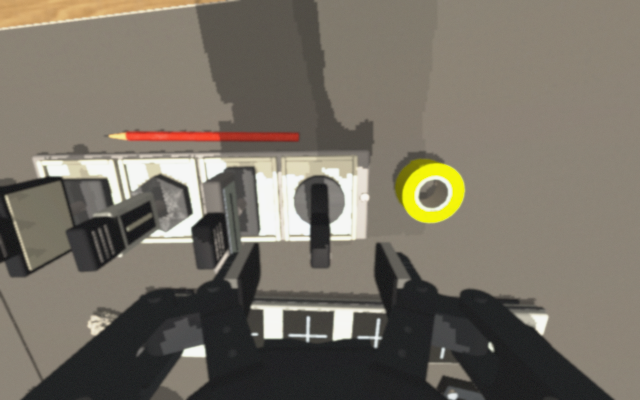

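The lens tab top is centred at about (319.5,244), directly below the TCP's projection at (319,244). I'll descend, grip and lift.

```bash
python3 -m handwheel '{"linear":[[0,0,1.5],[0,0,1.5],[0,0,1.2],[0,0,0],[0,0,0]],"dr":[[0,0,0],[0,0,0],[0,0,0],[0,0,0],[0,0,0]]}' -
python3 -m handwheel '{"linear":[[0,0,0],[0,0,0],[0,0,0],[0,0,0],[0,0,0],[0,0,0]],"dr":[[0,0,0],[0,0,0],[0,0,0],[0,0,0],[0,0,0],[0,0,0]]}' 255
python3 -m handwheel '{"linear":[[0,0,-1],[0,0,-2],[0,0,-2],[0,0,-1],[0,0,0]],"dr":[[0,0,0],[0,0,0],[0,0,0],[0,0,0],[0,0,0]]}' -
```

```text
time_s: 4.82
eef_pos: [466.7, 23.7, 79.9]
tcp_rot: [180.0, 0.1, 174.0]
contact_force: [-0.4, 0.3, 0.0]
opening: 60.1
time_s: 5.58
eef_pos: [466.3, 23.8, 79.6]
tcp_rot: [180.0, 0.0, 174.1]
contact_force: [-0.8, -1.4, 4.7]
opening: 11.2
time_s: 6.2
eef_pos: [466.6, 23.8, 139.8]
tcp_rot: [180.0, 0.1, 174.1]
contact_force: [0.6, 0.2, -1.7]
opening: 11.1
```

```bash
python3 -m handwheel '{"linear":[[-1.5,1.3,0],[-2.9,2.6,0],[-2.9,2.6,0],[-2.9,2.6,0],[-2.9,2.6,0],[-1.5,1.3,0],[0,0,0],[0,0,0]],"dr":[[0,0,0],[0,0,0],[0,0,0],[0,0,0],[0,0,0],[0,0,0],[0,0,0],[0,0,0]]}' -
python3 - <<'E'
from h import *
s=arm.read_state(); print(s['eef_pos'],s['tcp_rot'],s['time_s'])
im=arm.snapshot('wrist')[:,:,::-1]; cv2.imwrite('pics/w3.png',im); c=cam('wrist',s)
import pickle; pickle.dump(s,open('w3.pkl','wb'))
for p in [(626,137,20),(616,67.5,20),(606,-2,20),(596.5,-72,20)]: print(proj(c,p).round(1))
E
```

```text
time_s: 7.2
eef_pos: [623.4, 137.4, 138.2]
tcp_rot: [-179.9, -0.2, 174.0]
contact_force: [0.4, -0.8, -1.8]
opening: 10.9
[623.44989919 137.40004367 138.17566352] [-1.79934463e+02 -1.57170557e-01  1.74047735e+02] 7.2
[318.2 195.7]
[243.2 192.9]
[167.8 190. ]
[ 91.7 187.7]
```

View pics/w3.png

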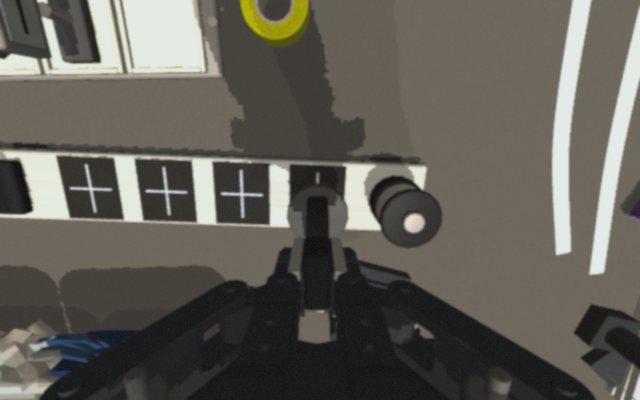

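Crosses appear at (241.5,194.5), (167,191) and (91,188), within 2 px of prediction. The lens hangs over pad 1, whose cross is near (318,197).

```bash
python3 - <<'E'
from h import *
import pickle; s=pickle.load(open('w3.pkl','rb')); c=cam('wrist',s)
P=np.array([ray(c,p,20) for p in [(241.5,194.5),(167,191),(91,188)]]);print(P.round(1),'pad1',(2*P[0]-P[1]).round(1),(P[0]+(P[0]-P[2])/2).round(1)); d=P[0]-P[2];print(np.degrees(np.arctan2(d[0],d[1])))
E
```

```text
[[617.4  65.7  20. ]
 [606.9  -3.   20. ]
 [596.7 -72.7  20. ]] pad1 [627.9 134.3  20. ] [627.7 134.9  20. ]
8.491205967404072
```

```bash
python3 -m handwheel '{"linear":[[-0.15,-0.13,0],[0,0,1.5],[0,0,1.5],[0,0,1.2],[0,0,0.5],[0,0,0.3],[0,0,0],[0,0,0]],"dr":[[0,0,0],[0,0,0],[0,0,0],[0,0,0],[0,0,0],[0,0,0],[0,0,0],[0,0,0]]}' -
```

```text
time_s: 8.25
eef_pos: [626.6, 136.6, 89.8]
tcp_rot: [180.0, 0.1, 174.1]
contact_force: [-0.4, -0.1, -1.3]
opening: 11.4
```

```bash
python3 -m handwheel '{"linear":[[0,0,0.1],[0,0,0],[0,0,0]],"dr":[[0,0,0],[0,0,0],[0,0,0]]}' -
python3 -m handwheel '{"linear":[[0,0,0],[0,0,0],[0,0,0],[0,0,0],[0,0,-2],[0,0,-3],[0,0,-3],[0,0,0]],"dr":[[0,0,0],[0,0,0],[0,0,0],[0,0,0],[0,0,0],[0,0,0],[0,0,0],[0,0,0]]}' 75
```

```text
time_s: 8.62
eef_pos: [626.5, 136.6, 88.7]
tcp_rot: [180.0, 0.0, 174.1]
contact_force: [-0.5, 0.5, 0.5]
opening: 11.2
time_s: 9.62
eef_pos: [628.2, 136.9, 171.2]
tcp_rot: [179.9, 0.3, 174.1]
contact_force: [0.3, 0.5, 0.4]
opening: 60.3
```

```bash
python3 -m handwheel '{"linear":[[2.9,-3.9,0],[2.9,-3.9,0],[2.9,-4,0],[3,-4,0],[3,-4,0],[0,0,2],[0,0,2.5],[0,0,0],[0,0,0]],"dr":[[0,0,0],[0,0,0],[0,0,0],[0,0,0],[0,0,0],[0,0,0],[0,0,0],[0,0,0],[0,0,0]]}' -
python3 - <<'E'
from h import *
s=arm.read_state(); print(s['eef_pos'],s['tcp_rot'],s['opening'],s['time_s'])
cv2.imwrite('pics/w4.png',arm.snapshot('wrist')[:,:,::-1]); c=cam('wrist',s)
print(proj(c,(459.7,-44.5,111)),proj(c,(s['eef_pos'][0],s['eef_pos'][1],111)))
E
```

```text
time_s: 10.75
eef_pos: [459.5, -45.1, 123.4]
tcp_rot: [-180.0, -0.0, 174.1]
contact_force: [0.0, 1.0, 0.4]
opening: 60.3
[459.45207178 -45.12353807 123.36610232] [-1.79999442e+02 -2.59740837e-02  1.74068222e+02] 60.32105974555457 10.75
[319.97310481 241.44840197] [318.87150831 241.16344257]
```

View pics/w4.png

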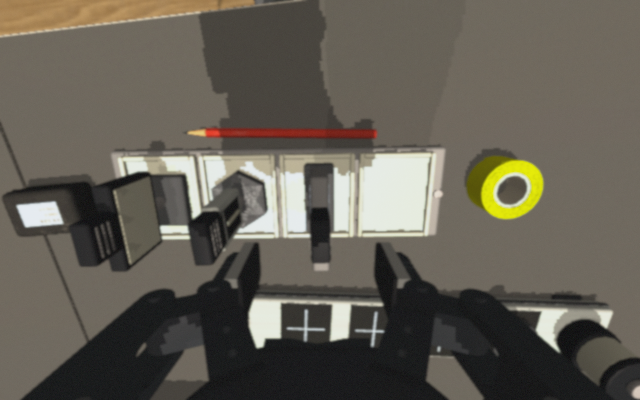

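The filter tab is at (319.5,239), centred under the tool.

```bash
python3 -m handwheel '{"linear":[[0,0,1.5],[0,0,1.5],[0,0,1.3],[0,0,0],[0,0,0]],"dr":[[0,0,0],[0,0,0],[0,0,0],[0,0,0],[0,0,0]]}' -
python3 -m handwheel '{"linear":[[0,0,0],[0,0,0],[0,0,0],[0,0,0],[0,0,0],[0,0,0]],"dr":[[0,0,0],[0,0,0],[0,0,0],[0,0,0],[0,0,0],[0,0,0]]}' 255
python3 -m handwheel '{"linear":[[0,0,-1],[0,0,-2],[0,0,-2],[0,0,-1],[-1.4,1.3,0],[-2.9,2.6,0],[-2.9,2.6,0],[-2.9,2.6,0],[-2.9,2.4,0],[-1.4,1.3,0],[0,0,0],[0,0,0]],"dr":[[0,0,0],[0,0,0],[0,0,0],[0,0,0],[0,0,0],[0,0,0],[0,0,0],[0,0,0],[0,0,0],[0,0,0],[0,0,0],[0,0,0]]}' -
```

```text
time_s: 11.42
eef_pos: [459.9, -45.2, 80.7]
tcp_rot: [-180.0, 0.0, 174.1]
contact_force: [0.7, 0.8, -0.4]
opening: 60.0
time_s: 12.18
eef_pos: [459.8, -45.3, 80.6]
tcp_rot: [-180.0, 0.0, 174.1]
contact_force: [0.6, 0.4, 3.1]
opening: 11.5
time_s: 13.68
eef_pos: [614.9, 67.2, 139.3]
tcp_rot: [-180.0, -0.1, 174.1]
contact_force: [-0.0, 0.6, -1.2]
opening: 11.2
```

```bash
python3 -m handwheel '{"linear":[[0,0,0.5],[0,0,1.5],[0,0,1.5],[0,0,1],[0,0,0.4],[0,0,0.2],[0,0,0],[0,0,0]],"dr":[[0,0,0],[0,0,0],[0,0,0],[0,0,0],[0,0,0],[0,0,0],[0,0,0],[0,0,0]]}' -
```

```text
time_s: 14.68
eef_pos: [616.5, 67.3, 89.6]
tcp_rot: [180.0, 0.1, 174.1]
contact_force: [0.5, 1.0, -2.1]
opening: 11.3
```

```bash
python3 -m handwheel '{"linear":[[0,0,0.06],[0,0,0],[0,0,0]],"dr":[[0,0,0],[0,0,0],[0,0,0]]}' -
python3 -m handwheel '{"linear":[[0,0,0],[0,0,0],[0,0,0],[0,0,0],[0,0,-2],[0,0,-3],[0,0,-3],[0,0,0]],"dr":[[0,0,0],[0,0,0],[0,0,0],[0,0,0],[0,0,0],[0,0,0],[0,0,0],[0,0,0]]}' 75
python3 -m handwheel '{"linear":[[2.8,-3.9,0],[2.8,-3.9,0],[2.8,-3.9,0],[2.9,-4,0],[2.9,-4,0],[0,0,2],[0,0,2.5],[0,0,0],[0,0,0]],"dr":[[0,0,0],[0,0,0],[0,0,0],[0,0,0],[0,0,0],[0,0,0],[0,0,0],[0,0,0],[0,0,0]]}' -
python3 - <<'E'
from h import *
s=arm.read_state(); print(s['eef_pos'],s['tcp_rot'],s['opening'],s['time_s'])
cv2.imwrite('pics/w5.png',arm.snapshot('wrist')[:,:,::-1]); c=cam('wrist',s)
print(proj(c,(454.3,-113.4,111)),proj(c,(s['eef_pos'][0],s['eef_pos'][1],111)))
E
```

```text
time_s: 15.05
eef_pos: [616.6, 67.3, 89.6]
tcp_rot: [180.0, 0.1, 174.1]
contact_force: [-1.1, -0.1, 4.8]
opening: 11.1
time_s: 16.05
eef_pos: [618.0, 67.4, 171.4]
tcp_rot: [179.9, 0.3, 174.1]
contact_force: [1.1, 0.2, 0.2]
opening: 60.3
time_s: 17.18
eef_pos: [454.3, -113.9, 123.7]
tcp_rot: [180.0, -0.0, 174.1]
contact_force: [-0.3, 0.5, 1.1]
opening: 60.3
[ 454.30288121 -113.93233158  123.73848215] [ 1.79995352e+02 -2.79747925e-02  1.74067805e+02] 60.264914871579684 17.175
[319.76759369 240.80294947] [318.86568465 240.89300937]
```

View pics/w5.png

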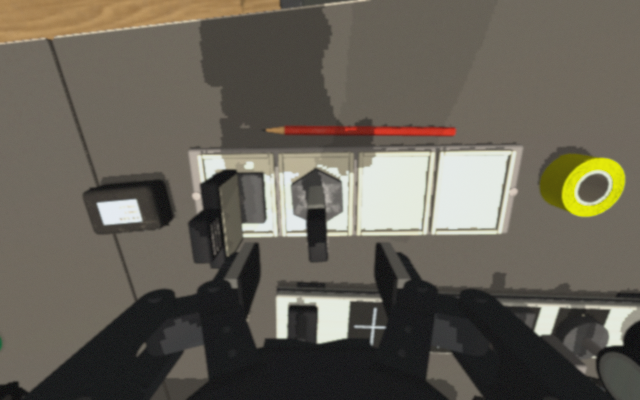

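The slit tab is at (317,236), centred within 2 mm.

```bash
python3 -m handwheel '{"linear":[[0,0,1.5],[0,0,1.5],[0,0,1.3],[0,0,0],[0,0,0]],"dr":[[0,0,0],[0,0,0],[0,0,0],[0,0,0],[0,0,0]]}' -
python3 -m handwheel '{"linear":[[0,0,0],[0,0,0],[0,0,0],[0,0,0],[0,0,0],[0,0,0]],"dr":[[0,0,0],[0,0,0],[0,0,0],[0,0,0],[0,0,0],[0,0,0]]}' 255
python3 -m handwheel '{"linear":[[0,0,-1],[0,0,-2],[0,0,-2],[0,0,-1],[-1.4,1.3,0],[-2.8,2.6,0],[-2.8,2.6,0],[-2.8,2.5,0],[-2.8,2.4,0],[-1.3,1.3,0],[0,0,0],[0,0,0]],"dr":[[0,0,0],[0,0,0],[0,0,0],[0,0,0],[0,0,0],[0,0,0],[0,0,0],[0,0,0],[0,0,0],[0,0,0],[0,0,0],[0,0,0]]}' -
```

```text
time_s: 17.85
eef_pos: [454.8, -114.1, 81.2]
tcp_rot: [-180.0, 0.0, 174.1]
contact_force: [0.2, 0.1, 0.2]
opening: 60.5
time_s: 18.6
eef_pos: [454.6, -114.3, 81.1]
tcp_rot: [-180.0, 0.0, 174.1]
contact_force: [-0.8, 0.0, 5.5]
opening: 11.0
time_s: 20.1
eef_pos: [604.7, -2.0, 139.8]
tcp_rot: [-180.0, -0.1, 174.1]
contact_force: [-0.3, -1.3, -1.1]
opening: 11.1
```

```bash
python3 -m handwheel '{"linear":[[0,0,0.5],[0,0,1.5],[0,0,1.5],[0,0,1],[0,0,0.4],[0,0,0.2],[0,0,0.06],[0,0,0],[0,0,0]],"dr":[[0,0,0],[0,0,0],[0,0,0],[0,0,0],[0,0,0],[0,0,0],[0,0,0],[0,0,0],[0,0,0]]}' -
python3 -m handwheel '{"linear":[[0,0,0],[0,0,0],[0,0,0],[0,0,0],[0,0,-2],[0,0,-3],[0,0,-3],[0,0,0]],"dr":[[0,0,0],[0,0,0],[0,0,0],[0,0,0],[0,0,0],[0,0,0],[0,0,0],[0,0,0]]}' 75
python3 -m handwheel '{"linear":[[2.7,-3.9,0],[2.7,-3.9,0],[2.8,-3.9,0],[2.8,-4,0],[2.8,-4,0],[0,0,2],[0,0,2.5],[0,0,0],[0,0,0]],"dr":[[0,0,0],[0,0,0],[0,0,0],[0,0,0],[0,0,0],[0,0,0],[0,0,0],[0,0,0],[0,0,0]]}' -
python3 - <<'E'
from h import *
s=arm.read_state(); print(s['eef_pos'],s['tcp_rot'],s['opening'],s['time_s'])
cv2.imwrite('pics/w6.png',arm.snapshot('wrist')[:,:,::-1]); c=cam('wrist',s)
print(proj(c,(448.5,-183,111)),proj(c,(s['eef_pos'][0],s['eef_pos'][1],111)))
E
```

```text
time_s: 21.22
eef_pos: [605.3, -2.2, 90.2]
tcp_rot: [-180.0, -0.0, 174.1]
contact_force: [-3.5, -0.6, 5.4]
opening: 11.0
time_s: 22.22
eef_pos: [607.8, -2.1, 171.7]
tcp_rot: [180.0, 0.3, 174.1]
contact_force: [0.5, 0.2, 0.2]
opening: 60.3
time_s: 23.35
eef_pos: [448.1, -183.6, 124.1]
tcp_rot: [180.0, -0.0, 174.1]
contact_force: [0.3, -0.7, 0.1]
opening: 60.2
[ 448.0875512  -183.63587196  124.10958308] [ 1.79990753e+02 -2.55897594e-02  1.74069025e+02] 60.20497815049336 23.35
[320.00581613 241.15961303] [318.86000575 240.62311028]
```

View pics/w6.png

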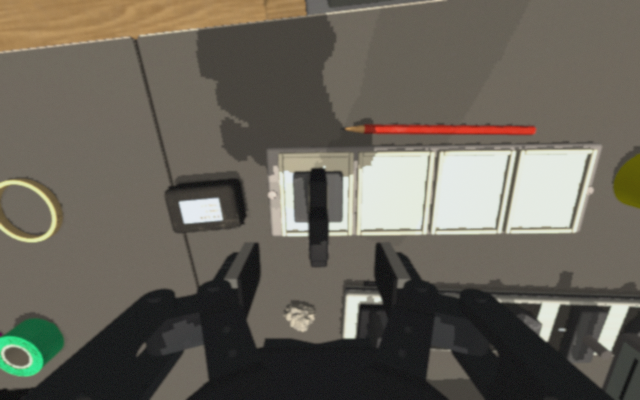

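The screen tab is at (318,240), centred under the tool.

```bash
python3 -m handwheel '{"linear":[[0,0,1.5],[0,0,1.5],[0,0,1.35],[0,0,0],[0,0,0]],"dr":[[0,0,0],[0,0,0],[0,0,0],[0,0,0],[0,0,0]]}' -
python3 -m handwheel '{"linear":[[0,0,0],[0,0,0],[0,0,0],[0,0,0],[0,0,0],[0,0,0]],"dr":[[0,0,0],[0,0,0],[0,0,0],[0,0,0],[0,0,0],[0,0,0]]}' 255
python3 -m handwheel '{"linear":[[0,0,-1],[0,0,-2],[0,0,-2],[0,0,-1],[-1.4,1.3,0],[-2.7,2.6,0],[-2.7,2.6,0],[-2.7,2.5,0],[-2.7,2.4,0],[-1.3,1.3,0],[0,0,0],[0,0,0]],"dr":[[0,0,0],[0,0,0],[0,0,0],[0,0,0],[0,0,0],[0,0,0],[0,0,0],[0,0,0],[0,0,0],[0,0,0],[0,0,0],[0,0,0]]}' -
```

```text
time_s: 24.02
eef_pos: [448.5, -183.9, 81.1]
tcp_rot: [-180.0, 0.0, 174.1]
contact_force: [-0.2, -0.8, 0.3]
opening: 60.0
time_s: 24.78
eef_pos: [448.3, -183.9, 80.9]
tcp_rot: [-180.0, 0.0, 174.1]
contact_force: [-1.8, -0.1, 4.3]
opening: 10.9
time_s: 26.28
eef_pos: [594.2, -71.8, 140.1]
tcp_rot: [-180.0, -0.1, 174.0]
contact_force: [-0.4, -0.2, -2.1]
opening: 11.1
```

Lower, release, rise, retreat toward the robot so the views are clear, then check.

```bash
python3 -m handwheel '{"linear":[[0,0,0.5],[0,0,1.5],[0,0,1.5],[0,0,1],[0,0,0.4],[0,0,0.2],[0,0,0.04],[0,0,0],[0,0,0]],"dr":[[0,0,0],[0,0,0],[0,0,0],[0,0,0],[0,0,0],[0,0,0],[0,0,0],[0,0,0],[0,0,0]]}' -
python3 -m handwheel '{"linear":[[0,0,0],[0,0,0],[0,0,0],[0,0,0],[0,0,-2],[0,0,-3],[0,0,-4],[4,0,-1],[4,0,0],[4,0,0],[4,0,0],[0,0,0]],"dr":[[0,0,0],[0,0,0],[0,0,0],[0,0,0],[0,0,0],[0,0,0],[0,0,0],[0,0,0],[0,0,0],[0,0,0],[0,0,0],[0,0,0]]}' 75
python3 - <<'E'
from h import *
a=arm.snapshot('top')[:,:,::-1]; s=arm.read_state(); print(s['eef_pos'],s['time_s'])
b=arm.snapshot('wrist')[:,:,::-1]
cv2.imwrite('pics/t7.png',a); cv2.imwrite('pics/w7.png',b)
A=cv2.resize(a[120:205,175:415],None,fx=3.2,fy=3.2,interpolation=cv2.INTER_CUBIC)
v=np.zeros((A.shape[0]+320,768,3),'uint8'); v[:A.shape[0]]=A[:,:768]; v[A.shape[0]:,:640]=b[80:400]
cv2.imwrite('pics/v7.png',v); c=cam('top')
for p in [(627,136),(617,67),(606.5,-2.5),(596.3,-72)]: print(((proj(c,(*p,20))-[175,120])*3.2).round(),'tab',((proj(c,(*p,120))-[175,120])*3.2).round(),'wrist tab',(proj(cam('wrist',s),(*p,120))+[0,A.shape[0]-80]).round())
E
```

```text
time_s: 27.4
eef_pos: [595.5, -71.4, 89.9]
tcp_rot: [180.0, 0.0, 174.1]
contact_force: [-2.8, 0.4, 5.7]
opening: 10.8
time_s: 28.9
eef_pos: [432.8, -54.5, 189.0]
tcp_rot: [180.0, -0.1, 174.1]
contact_force: [0.8, 0.5, -0.4]
opening: 60.4
[435.3941885  -54.79406956 189.44777255] 28.95
[207. 107.] tab [176.  69.] wrist tab [540. 573.]
[318. 122.] tab [300.  85.] wrist tab [467. 570.]
[430. 137.] tab [425. 102.] wrist tab [392. 568.]
[542. 152.] tab [550. 119.] wrist tab [318. 565.]
```

View pics/v7.png

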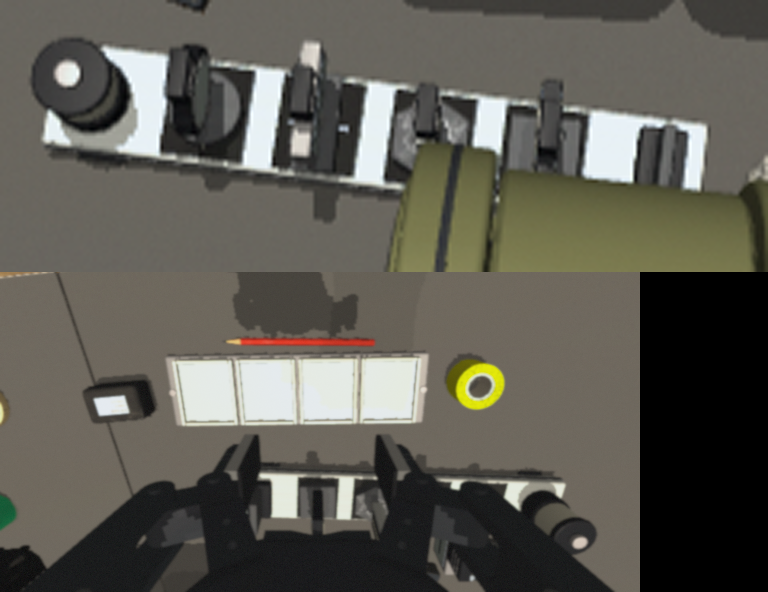

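All four stand upright on their pads. The tab tops are at about (178,72), (302,88), (427,102) and (551,115) in the crop, against predictions of (176,69), (300,85), (425,102) and (550,119). That is within about 3 mm. The rack is empty.

```bash
python3 -c "
from bench import arm
print(arm.job_done())"
```

```text
the job is handed in; nothing more can be done
None
```

All four elements are on the bench, and I handed the job in at about 29 s of the 96 s allowed. Counted from the lamp, the order is lens, filter, slit, screen, which matches the rack from left to right.

- **Final check:** I took a top view and a wrist view after the last release. All four stand upright, the rack is empty and the gripper is clear. Their tab tops sit within about 3 mm of where the top-view calibration predicts for the pad centres.
- **Squareness:** I kept the tool at one orientation throughout, so the elements should stand about 2.5° off square with the bench. The limit is 12°.
- **Disagreements:** the top and wrist cameras differed by up to about 3 mm on the pad positions, so I used values in between. The arm partly hid the feet of the slit and the screen in the last top view. I therefore judged those two mainly by their tab positions and the TCP readings at release.

No check failed.

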